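# Gap two tube off-cuts evenly on a layout jig with one spacer block

### The arm

A 6-joint arm with a two-finger parallel gripper is mounted at the origin on a cart in front of the work surface, level with it; the furniture and walls round the work are solid. World frame = base frame: x ahead of the robot, y to its left, z up, the work surface at z = 0. Lengths are in m, angles in rad, forces in N, time in s.
With the tool pointing down it reaches from about 0.35 to 0.975 m from the base axis. Payload 4.9 kg.
Tool frame: the origin (TCP) lies on the front face of the gripper's body, between the roots of the fingers; the fingertips stand ctrl.tip_extent ahead of it and the grasp point (between the pads) lies 54 mm ahead of it (ctrl.tip_extent is the distance from the TCP to the fingertips, in m); z points along the fingers, y is the line along which they close (so a half turn about z gives the same grasp; the last joint's range is limited). The gripper opens to 85 mm and grips with 20 to 120 N. Pads are 22 mm wide; open, the fingers measure 114 mm over their backs; the gripper's body (76 mm by 85 mm) begins 54 mm behind the grasp point. The pads swing forward as they close: fully open they stand 13 mm farther back than shut.
Start: joints at [1.204, 0.053, 1.613, -0, 1.476, -0.119], TCP at [0.153, 0.606, 0.304] pointing down, gripper open.
Joint ranges: [-3.01, 3.01], [-1.01, 2.22], [0.06, 2.58], [-1.02, 4.17], [0.09, 2.62], [-3.14, 3.14]. Speed limits (rad/s): [2.57, 2.57, 3.14, 3.14, 3.14, 3.14].

### API

Orientations are given as a rotation vector (axis times angle).
In Python, from station import ctrl gives the robot as it stands.
- The arm moves only by the tool apply_moves, never from a script. Its argument "rows" is one flat list of numbers, 6 for each row, row after row: the shift along the tool's x, y, z normalised to -1 to 1, where 1 is 0.6 m, then the turn, a rotation vector about the tool's x, y, z normalised to -1 to 1, where 1 is 90 degrees. A call has 1 to 20 rows; each row is the pose to reach, as a shift and turn from the pose commanded when the call began, along the tool's axes at that moment; what a row does not reach only later rows make up. A row lasts 1/10 s, in which the tool goes at most 50 mm and 8.59 degrees, less where a joint would pass 70% of its speed; a pose out of reach is approached as far as the arm can. A call with a number of a shift or a turn outside -1 to 1 is refused whole. A call with a gripper value outside its range is refused whole. "grip" is the opening, from 0 (shut) to 1 (fully open), set as the call begins (left out, the last holds). The fingers move at their own pace and stop on an object; "grip_force" is the grip in N (left out, the last holds). Time passes only in rows, so rows that repeat a pose let the fingers close. It gives the time, the measured TCP pose, the force, the opening and the grip force at its end, in the units of the state.
- ctrl.get_obs(): the state, without advancing time (a new reading comes with each control period).
- ctrl.get_image(name): name is "side" or "top" or "wrist"; returns (picture, depth): 480x640x3 uint8, blue, green, red; 480x640 float32, m along the optical axis (not along the pixel's ray), 0 where there is no reading.
- ctrl.camera_model(name): a dict with "mtx" (3x3 intrinsics, pixels), "R" (3x3) and "t" (3): a world point X has camera coordinates R X + t; the wrist camera has in their place "tool_from_camera" (4x4, takes a point from camera to tool coordinates, whose origin is the TCP and whose axes are the flange's). Camera axes: x right, y down, z forward; pixel columns grow to the right and rows downward; lengths in m; the calibration is good to about 2 mm. A picture is of the moment at which its call begins: read the wrist's pose just before it. camera_model takes no time and is no camera call.
- ctrl.finish_job(): hands the job in; it is judged then, once.
The state is a dict: "t": time; "q": joint angles; "dq": joint speeds; "effort": joint torques, N m; "tool_pos": TCP position; "tool_rot": TCP orientation; "contact_force": force on the tool from outside, world axes, zero at the start; "wrist_torque": the same for the moment, N m; "opening": finger opening in m; "grip_force": force on a finger pad.
Only numpy, scipy, OpenCV 4.12 (cv2) and the standard library are available. Lean on these libraries where they do the work, as an engineer would, in place of code of your own. Each camera call takes 0.05 s, during which the arm holds its last target. There are 200 camera calls.

### The job

Set up the row on the steel layout plate for tack welding, using the white plastic block as the gap gauge: stand it upright against the plate's end stop with its 32 mm thickness as the gap, slide the nearer square tube square up against it, then step the block over to the far side of that tube and slide the second tube up to it the same way. Finish with both tubes square to the row, both gaps still one block thickness (32 mm), and the block taken out and stood upright on the bench, clear of the plate. Leave the bolt, nut and wrench where they lie.

Things in the scene. Friction and masses are not known exactly. Their poses are not given: they have to be found in the camera images.
- jig: Fixed bare-steel layout plate on the bench, 110 (its x) x 230 (its y) x 6 mm. Origin at the centre of its underside, z up. The row runs along its y. An angle off-cut welded across its -y end is the end stop: upright leg 100 mm long (along x), 34 mm high above the plate, with its row-side face at y = -75 mm; the row grows from there to +y. A red column and a cabinet overhang stand behind the stop end: keep low there, a crate of paper on the -x side.
- stop_face (a point): Middle of the end stop's row-side face: on the plate's centre line at y = -75 mm, 22 mm above the bench. Its axes are the plate's: +y points from the stop along the row.
- bar_a_mid (a point): Centre of the tube nearer the stop: loose dark square steel tube off-cut, 75 mm long (its x), 32 mm wide (y), 32 mm high (z up), about 0.22 kg, lying on the plate across the row (its axes about along the plate's), 50 to 64 mm from the stop at first. Slides when pushed low with 1 to 3 N; turns if pushed off its middle. Spaced right, its centre is 48 mm from the stop's face.
- bar_b_mid (a point): Centre of the second tube, alike in every way to the first, further along the row (+y of the plate), at first 50 to 75 mm from the first. Spaced right, its centre is 64 mm from that of the first tube. The first tube is not fixed: pushed hard through the block it slides too, and a block drawn out fast or crooked drags the tubes along.
- spacer_mid (a point): Centre of the loose spacer: plain off-white plastic block 78 x 38 x 32 mm, 0.09 kg, standing upright on the bench beside the plate (-x side), between it and the crate. x axis: its 78 mm length, up; y: the 32 mm thickness that sets the gap; z: the 38 mm width, level. Gripped across the 38 mm near its top, no finger is in the gap. Standing on the plate its top is 46 mm above the tubes.
- bolt_mid (a point): Bystander: rusty hexagon bolt 35 x 88 x 31 mm lying beside the plate (on its -x side).
- nut_mid (a point): Bystander: large hexagon nut 38 x 44 x 20 mm lying beside the plate (on its -x side).
- wrench_mid (a point): Bystander: flat open-ended wrench 212 x 38 x 9 mm lying beside the plate (on its +x side).

How it is judged:
By the outcome, as a careful person would: the job done as asked, in the order asked, and still so for the second after the job is handed in, with the robot touching nothing.
It also fails if it takes over 72 s, if anything falls off the work surface, if the arm or the gripper's body presses on something with over 40 N, if the wrist force passes 120 N, or if a joint passes its speed limit or range.

## Working session

There is one attempt and no reset: what is moved stays moved. The work goes in short steps, Python scripts to look and compute and a tool call to move; the robot and the scene stay as the last step left them, time stands still between calls to the robot, and variables do not carry over. Pictures are saved under pics/ and viewed, at most 10 in all, crops included, and the job is handed in when it is done.

Besides the shell and the picture viewer there is one more tool, called after ">>>" as name(argument=value, ...) on one line, values as JSON. apply_moves: Moves the arm, as the interface text tells. Its arguments: {"type":"object","properties":{"rows":{"type":"array","items":{"type":"number"}},"grip":{"type":"number"},"grip_force":{"type":"number"}},"required":["rows"]}

```bash
ls; mkdir -p pics
cat > h.py <<'E'
import numpy as np, cv2
from station import ctrl
from scipy.spatial.transform import Rotation as R
def snap(n,f):
    o=ctrl.get_obs(); im,d=ctrl.get_image(n); cv2.imwrite(f'pics/{f}.png',im); np.savez(f'pics/{f}.npz',im=im,d=d,p=o['tool_pos'],r=o['tool_rot'],n=n)
def cloud(f):
    z=np.load(f'pics/{f}.npz'); n=str(z['n']); m=ctrl.camera_model(n); d=z['d']; K=np.array(m['mtx'])
    v,u=np.mgrid[0:480,0:640]; X=np.stack([(u-K[0,2])/K[0,0]*d,(v-K[1,2])/K[1,1]*d,d],-1)
    if n=='wrist':
        T=np.array(m['tool_from_camera']); X=X@T[:3,:3].T+T[:3,3]; return X@R.from_rotvec(z['r']).as_matrix().T+z['p'],d
    return (X-np.array(m['t']))@np.array(m['R']),d
E
python3 - <<'E'
from h import *
o=ctrl.get_obs();print(o,ctrl.tip_extent)
for n in('top','wrist','side'): snap(n,n+'0')
E
```

```text
pics
{'t': 0.0, 'q': array([ 1.20401639e+00,  5.33660218e-02,  1.61428916e+00, -5.29910306e-06,
        1.47598381e+00, -1.19001005e-01]), 'dq': array([ 0.00120125, -0.00086533,  0.0013691 ,  0.00062598, -0.00016041,
        0.00251091]), 'effort': array([ 3.70554540e-05, -3.93698466e+01, -3.70163906e+01, -2.08922388e-04,
        7.23955629e-03,  3.35818413e-05]), 'tool_pos': array([0.15311391, 0.60547081, 0.30266007]), 'tool_rot': array([-0.3881542 , -3.1170292 ,  0.00312154]), 'contact_force': array([-0.2890251 ,  0.27908016,  0.35652101]), 'wrist_torque': array([-0.01784245, -0.01786622, -0.03820562]), 'grip_force': 0.0, 'opening': 0.08526410737592037} 0.0726
```

View pics/top0.png

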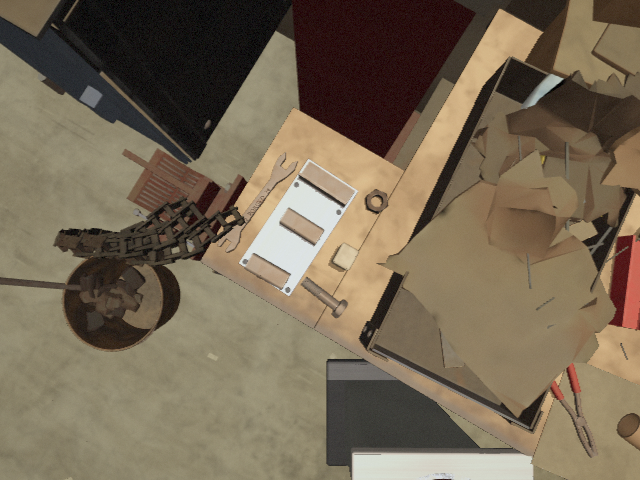

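View pics/wrist0.png

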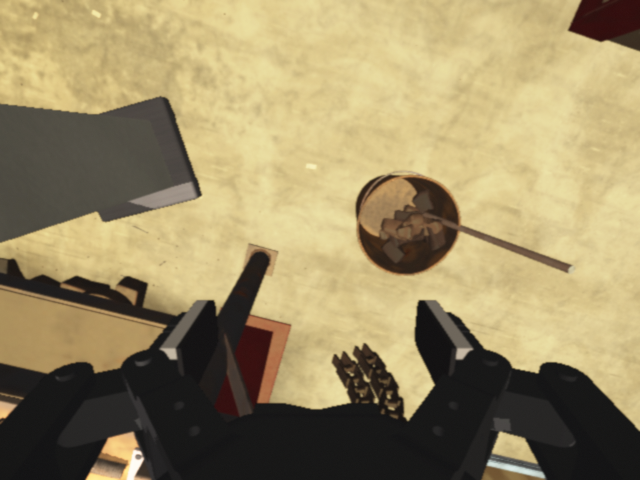

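The top view shows the plate (corners about (240,262), (289,295), (357,190), (310,160)), with the stop at its upper end near (326,185). Tube A is at (302,226), tube B at (268,270), the block at (343,257), the bolt at (325,297), the nut at (375,200) and the wrench at (260,205). The wrist camera doesn't see the work yet.

Run:
```python
from h import *
X,d=cloud('top0')
for n,(u,v) in dict(c1=(240,262),c2=(289,295),c3=(357,190),c4=(310,160),plate=(285,250),bench=(320,275),A=(302,226),B=(268,270),sp=(346,252),stop=(326,185)).items(): print(n,X[v,u].round(4))
im=cv2.imread('pics/top0.png'); cv2.imwrite('pics/top0c.png',cv2.resize(im[145:325,215:415],None,fx=4,fy=4,interpolation=cv2.INTER_CUBIC)[:600] if 0 else cv2.resize(im[150:320,215:415],None,fx=3.5,fy=3.5,interpolation=cv2.INTER_CUBIC))
def fit(name,c,zlo,zhi,r):
    w=(np.abs(X[...,2]-(zlo+zhi)/2)<(zhi-zlo)/2)&(np.linalg.norm(X[...,:2]-X[c[1],c[0],:2],axis=-1)<r)
    n,l=cv2.connectedComponents(w.astype(np.uint8),connectivity=4); m=l==l[c[1],c[0]]
    P=X[m]; (cx,cy),s,a=cv2.minAreaRect((P[:,:2]*1000).astype(np.float32)); print(name,m.sum(),round(cx,1),round(cy,1),np.round(s,1),round(a,2),'z',np.median(P[:,2]).round(4))
fit('A',(302,226),.028,.05,.08);fit('B',(268,270),.028,.05,.08);fit('stop',(326,185),.028,.05,.1);fit('sp',(346,252),.065,.09,.06)
```

```text
c1 [0.4822 0.3613 0.0075]
c2 [0.4237 0.2725 0.0064]
c3 [0.615  0.1499 0.0053]
c4 [0.6696 0.2363 0.008 ]
plate [0.5044 0.2806 0.0059]
bench [0.4597 0.217  0.002 ]
A [0.5452 0.2496 0.0372]
B [0.468 0.308 0.039]
sp [0.4982 0.1755 0.0785]
stop [0.6229 0.2069 0.011 ]
A 778 546.2 251.4 [75.2 32.3] 57.77 z 0.0384
B 794 466.5 310.7 [75.1 32.1] 60.54 z 0.0386
stop 306414 534.3 375.4 [1669.6 1978.1] 2.88 z 0.0038
sp 444 491.6 176.5 [32.1 37.9] 60.48 z 0.0789
```

View pics/top0c.png

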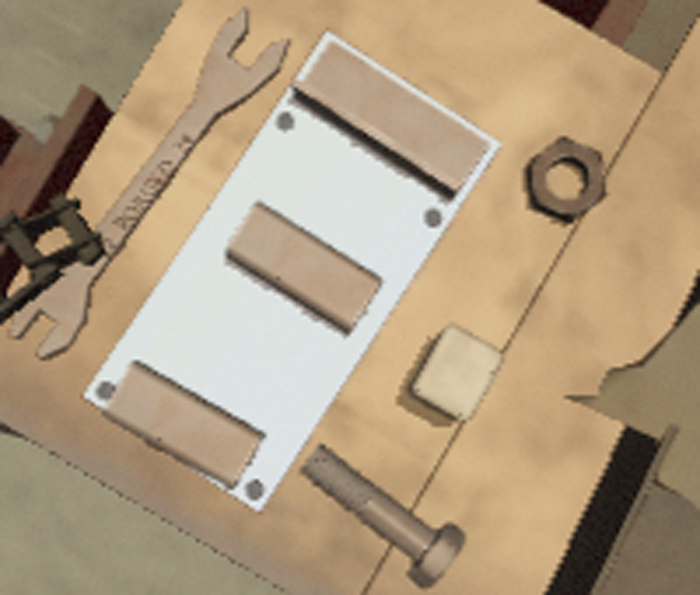

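View pics/side0.png

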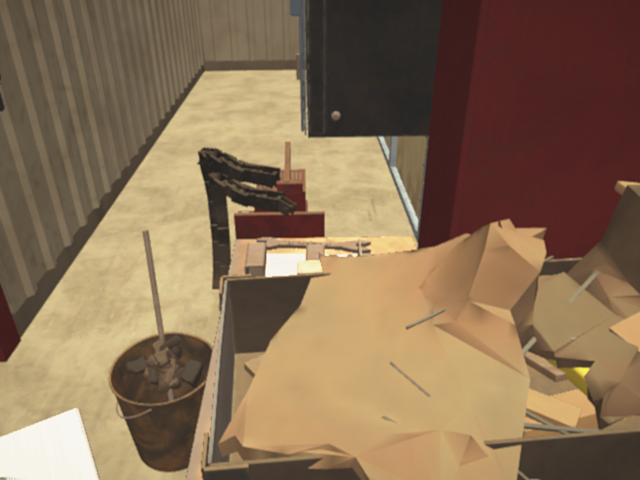

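Run:
```python
from h import *
X,d=cloud('top0'); im=cv2.imread('pics/top0.png').astype(int)
w=(im.min(-1)>170)&(im.max(-1)-im.min(-1)<35); w[:150]=0;w[310:]=0;w[:,:230]=0;w[:,370:]=0
P=(X[w][:,:2]*1000).astype(np.float32);print(w.sum(),np.median(X[w][:,2]));r=cv2.minAreaRect(P);print(r,cv2.boxPoints(r).round(1))
# stop upright leg
m=(np.abs(X[...,2]-.040)<.006)&(np.linalg.norm(X[...,:2]-[.61,.21],axis=-1)<.065)
if m.sum()>5:
  r=cv2.minAreaRect((X[m][:,:2]*1000).astype(np.float32));print('leg',m.sum(),r,X[m].mean(0))
# map heights by plate frame cells
c=np.array([.5475,.2555]);a=np.deg2rad(57.0);ex=np.array([np.cos(a),np.sin(a)]);ey=np.array([-ex[1],ex[0]])
q=np.stack([(X[...,:2]-c)@ex,(X[...,:2]-c)@ey],-1)
for y in np.arange(-.35,.2,.05):
  print(round(y,2),[ (round(float(X[...,2][s].max()),2) if (s:=(abs(q[...,0]-x)<.025)&(abs(q[...,1]-y)<.025)&(d>0)).any() else None) for x in np.arange(-.3,.31,.05)])
```

```text
4662 0.006823582303811214
((545.1624145507812, 252.85708618164062), (119.21770477294922, 229.55824279785156), 57.36869812011719) [[416.4 264.5]
 [609.7 140.8]
 [674.  241.2]
 [480.6 364.9]]
leg 205 ((586.1201171875, 231.84812927246094), (99.60621643066406, 65.7568359375), 57.062252044677734) [0.6001047  0.22145525 0.03964693]
-0.35 [0.26, 0.26, 0.26, 0.13, 0.01, None, None, None, None, None, None, None, -0.88]
-0.3 [0.19, 0.19, 0.17, 0.13, 0.01, None, None, None, None, None, None, None, -0.87]
-0.25 [0.23, 0.23, 0.21, 0.13, 0.0, None, None, None, None, None, 0.25, None, -0.87]
-0.2 [0.25, 0.25, 0.21, 0.13, 0.01, 0.5, 0.48, 0.44, 0.4, 0.35, 0.32, None, -0.87]
-0.15 [0.24, 0.23, 0.19, 0.13, 0.02, 0.58, 0.01, 0.01, 0.01, 0.0, 0.4, None, -0.87]
-0.1 [0.16, 0.16, 0.16, 0.15, 0.02, 0.04, 0.04, 0.04, 0.01, 0.47, 0.47, None, -0.87]
-0.05 [0.13, 0.14, 0.14, 0.14, 0.01, 0.04, 0.04, 0.04, 0.01, 0.55, 0.48, None, None]
-0.0 [0.13, 0.13, 0.14, 0.13, 0.08, 0.04, 0.04, 0.04, 0.01, 0.63, 0.57, 0.52, 0.4]
0.05 [0.13, 0.01, 0.13, 0.03, 0.02, 0.02, 0.01, 0.08, 0.1, 0.63, 0.57, 0.52, 0.49]
0.1 [0.13, 0.13, 0.13, 0.03, 0.03, 0.04, 0.04, 0.04, 0.13, 0.13, 0.13, 0.09, None]
0.15 [0.0, 0.0, 0.01, 0.01, 0.01, 0.0, 0.01, 0.0, 0.1, 0.14, 0.14, 0.12, -0.08]
```

```bash
cat >> h.py <<'E'
C=np.array([.5455,.2530]);a=np.deg2rad(57.2);ex=np.array([np.cos(a),np.sin(a)]);ey=np.array([-ex[1],ex[0]])
def q2(P): P=np.asarray(P); return np.stack([(P[...,:2]-C)@ex,(P[...,:2]-C)@ey],-1)
def w2(x,y): return C+x*ex+y*ey
E
python3 - <<'E'
from h import *
X,d=cloud('top0');q=q2(X);z=X[...,2]
m=(abs(z-.04)<.005)&(abs(q[...,1]+.085)<.025)&(abs(q[...,0])<.07)
for lo in np.arange(-.05,.05,.02):
  s=m&(q[...,0]>=lo)&(q[...,0]<lo+.02); print(round(lo,2),s.sum(),q[s][:,1].min().round(4),q[s][:,1].max().round(4))
print('x',q[m][:,0].min(),q[m][:,0].max())
for y in (-.06,-.03,0,.03,.06):
  s=(z>.09)&(z<.3)&(abs(q[...,1]-y)<.015)&(q[...,0]<-.05); print('crate',y,q[s][:,0].max(),z[s][q[s][:,0]>q[s][:,0].max()-.03].max())
for n,p in dict(A=(.5462,.2514),B=(.4665,.3107),sp=(.4916,.1765)).items(): print(n,q2(p).round(4))
o=ctrl.get_obs();M=R.from_rotvec(o['tool_rot']).as_matrix()
def tgt(x,y,zz,ang):
  a=np.deg2rad(ang);Y=np.array([np.cos(a),np.sin(a),0]);Z=np.array([0,0,-1.]);G=np.stack([np.cross(Y,Z),Y,Z],1)
  sh=M.T@(np.array([x,y,zz])-o['tool_pos']);rv=R.from_matrix(M.T@G).as_rotvec()
  return (sh/.6).round(4),(rv/(np.pi/2)).round(4)
print(M.round(3)); print(tgt(.4916,.1765,.24,-29.5))
E
```

```text
-0.05 26 -0.0783 -0.0739
-0.03 31 -0.0784 -0.0742
-0.01 30 -0.0783 -0.0742
0.01 33 -0.0785 -0.0741
0.03 30 -0.0784 -0.0739
x -0.04565616368471655 0.053954990195281625
crate -0.06 -0.1582208411481297 0.14164551088861416
crate -0.03 -0.14652567143786535 0.13713028059649396
crate 0 -0.1372283783114234 0.1303486301216372
crate 0.03 -0.18761762425386302 0.1288671598904044
crate 0.06 -0.19098908431320055 0.1289977534353645
A [-0.001  -0.0015]
B [0.0057 0.0977]
sp [-0.0935  0.0039]
[[-0.969  0.245 -0.001]
 [ 0.245  0.969 -0.002]
 [ 0.    -0.002 -1.   ]]
(array([-0.7222, -0.5547,  0.1057]), array([-8.00e-04,  9.00e-04,  1.17e+00]))
```

>>> apply_moves(rows=[-0.7222,-0.5547,0.09,0,0,1,-0.7222,-0.5547,0.09,0,0,1,-0.7222,-0.5547,0.09,0,0,1,-0.7222,-0.5547,0.09,0,0,1,-0.7222,-0.5547,0.09,0,0,1,-0.7222,-0.5547,0.09,0,0,1,-0.7222,-0.5547,0.09,0,0,1,-0.7222,-0.5547,0.09,0,0,1,-0.7222,-0.5547,0.09,0,0,1,-0.7222,-0.5547,0.09,0,0,1,-0.7222,-0.5547,0.09,0,0,1,-0.7222,-0.5547,0.09,0,0,1,-0.7222,-0.5547,0.09,0,0,1], grip=1)

```text
t: 1.45
tool_pos: [0.492, 0.176, 0.2493]
tool_rot: [-2.48, -1.926, 0.002]
contact_force: [-0.3, -0.4, 0.5]
opening: 0.0855
grip_force: 0.0
```

```bash
cat >> h.py <<'E'
def tgt(x,y,zz,ang,pr=True):
  o=ctrl.get_obs();M=R.from_rotvec(o['tool_rot']).as_matrix()
  a=np.deg2rad(ang);Y=np.array([np.cos(a),np.sin(a),0]);Z=np.array([0,0,-1.]);G=np.stack([np.cross(Y,Z),Y,Z],1)
  sh=M.T@(np.array([x,y,zz])-o['tool_pos']);rv=R.from_matrix(M.T@G).as_rotvec()
  print('t',round(o['t'],2),'pos',o['tool_pos'].round(4),'yang',np.degrees(np.arctan2(M[1,1],M[0,1])).round(2),'F',o['contact_force'].round(2),'open',o['opening'])
  print('move',(sh/.6).round(4),(rv/(np.pi/2)).round(4))
E
python3 - <<'E'
from h import *
snap('wrist','wrist1')
tgt(.4916,.1765,.128,-29.5)
X,d=cloud('wrist1');q=q2(X);z=X[...,2]
def fit(n,m):
  k,l=cv2.connectedComponents(m.astype(np.uint8));
  if k<2: print(n,'none');return
  m=l==1+np.argmax(np.bincount(l.ravel())[1:])
  r=cv2.minAreaRect((X[m][:,:2]*1000).astype(np.float32));print(n,m.sum(),np.round(r[0],1),np.round(r[1],1),round(r[2],2),'q',q2(np.array(r[0])/1000).round(4),'z',np.median(z[m]).round(4))
ok=d>0
fit('sp',ok&(abs(z-.078)<.012)&(np.hypot(q[...,0]+.0935,q[...,1])<.05))
fit('A',ok&(abs(z-.038)<.006)&(abs(q[...,0])<.06)&(abs(q[...,1])<.035))
fit('B',ok&(abs(z-.038)<.006)&(abs(q[...,0])<.06)&(abs(q[...,1]-.098)<.035))
fit('leg',ok&(abs(z-.04)<.006)&(abs(q[...,0])<.07)&(abs(q[...,1]+.08)<.02))
E
```

```text
t 1.5 pos [0.4915 0.1769 0.2495] yang -14.21 F [-0.08  0.37  0.38] open 0.08553037001187809
move [-0.0006  0.0006  0.2026] [-7.000e-04  1.000e-04  1.698e-01]
sp 2169 [492.9 177. ] [32.6 38.1] 60.29 q [-0.0924  0.003 ] z 0.0796
A 4043 [547.1 251.5] [75.1 32.1] 58.04 q [-0.0004 -0.0021] z 0.0393
B 4631 [467.7 310.9] [75.2 32.1] 60.6 q [0.0065 0.0968] z 0.0392
leg 1093 [612.7 215.6] [99.8  5.6] 56.93 q [ 0.0049 -0.0767] z 0.041
```

View pics/wrist1.png

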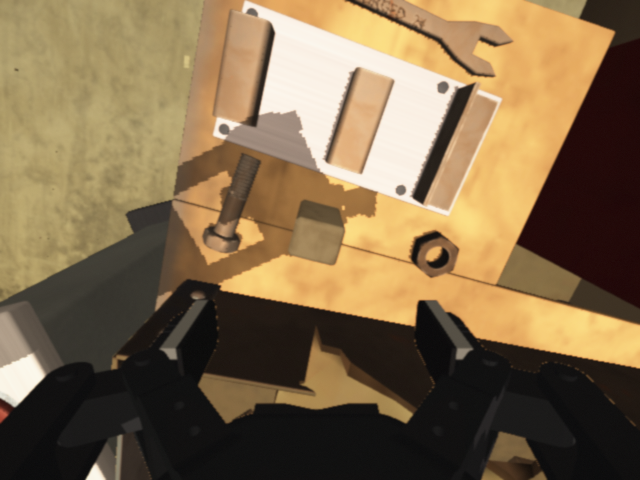

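The wrist view shows the block at (318,232), clear of the bolt (tip near (248,160)) and the nut (435,254). The crate rim is just behind it at row 290. Its measurements agree with the top view to about 1 mm, so I'll grasp.

>>> apply_moves(rows=[0.0034,0.0024,0.03,0,0,0.09,0.0034,0.0024,0.06,0,0,0.171,0.0034,0.0024,0.11,0,0,0.171,0.0034,0.0024,0.16,0,0,0.171,0.0034,0.0024,0.19,0,0,0.171,0.0034,0.0024,0.2058,0,0,0.171,0.0034,0.0024,0.2058,0,0,0.171,0.0034,0.0024,0.2058,0,0,0.171], grip=1)

```text
t: 2.3
tool_pos: [0.4939, 0.1794, 0.1275]
tool_rot: [2.714, 1.582, 0.002]
contact_force: [0.2, -0.1, 1.5]
opening: 0.0855
grip_force: 0.0
```

>>> apply_moves(rows=[0,0,0,0,0,0,0,0,0,0,0,0,0,0,0,0,0,0,0,0,0,0,0,0,0,0,0,0,0,0,0,0,0,0,0,0], grip=0.3, grip_force=30)

```text
t: 2.9
tool_pos: [0.4941, 0.1787, 0.1273]
tool_rot: [2.715, 1.58, 0.002]
contact_force: [-1.1, -0.3, 5.4]
opening: 0.0378
grip_force: 31.5
```

Run:
```python
from h import *
tgt(*w2(.0,-.035),.20,57)
```

```text
t 2.9 pos [0.4941 0.1787 0.1273] yang -29.59 F [-1.07 -0.26  5.36] open 0.03784020978969348
move [ 0.1468  0.0716 -0.121 ] [ 8.000e-04 -1.000e-04 -9.622e-01]
```

>>> apply_moves(rows=[0,0,-0.04,0,0,0,0,0,-0.09,0,0,0,0.02,0.01,-0.11,0,0,-0.06,0.05,0.03,-0.11,0,0,-0.15,0.08,0.05,-0.11,0,0,-0.245,0.11,0.07,-0.11,0,0,-0.34,0.13,0.085,-0.11,0,0,-0.435,0.145,0.095,-0.11,0,0,-0.53,0.1486,0.0993,-0.11,0,0,-0.625,0.1486,0.0993,-0.11,0,0,-0.72,0.1486,0.0993,-0.11,0,0,-0.815,0.1486,0.0993,-0.11,0,0,-0.9,0.1486,0.0993,-0.1,0,0,-0.945,0.1486,0.0993,-0.08,0,0,-0.9622,0.1486,0.0993,-0.063,0,0,-0.9622,0.1486,0.0993,-0.063,0,0,-0.9622,0.1486,0.0993,-0.063,0,0,-0.9622])

```text
t: 4.6
tool_pos: [0.589, 0.2265, 0.1632]
tool_rot: [-0.893, -3.011, 0.001]
contact_force: [-0.5, -0.7, 0.2]
opening: 0.0376
grip_force: 30.7
```

Run:
```python
from h import *
print(q2(ctrl.get_obs()['tool_pos']))
tgt(*w2(.002,-.0515),.1363,57)
snap('wrist','wrist2')
```

```text
[ 0.00134028 -0.05091645]
t 4.6 pos [0.589  0.2265 0.1632] yang 56.97 F [-0.54 -0.65  0.17] open 0.0376140910330323
move [-0.001   0.0012  0.0448] [-0.0008 -0.0007 -0.0003]
```

View pics/wrist2.png

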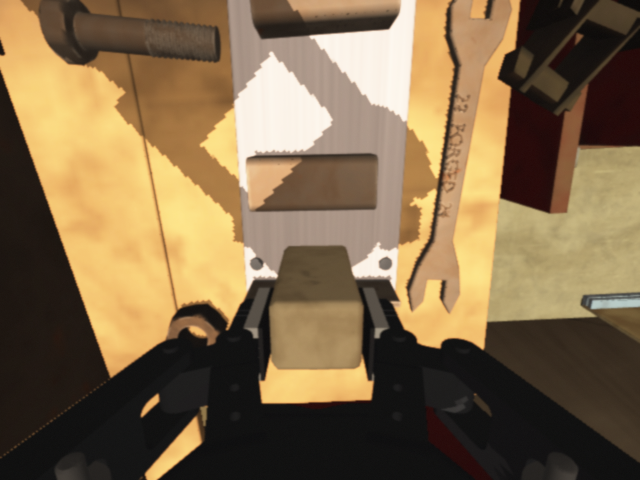

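The block is gripped square (its top spans columns 270–362), above the stop and in line with the plate. Now I'll lower it.

>>> apply_moves(rows=[-0.001,0.001,0.02,0,0,0,-0.001,0.001,0.036,0,0,0,-0.001,0.001,0.0465,0,0,0,-0.001,0.001,0.0465,0,0,0,-0.001,0.001,0.0465,0,0,0])

```text
t: 5.15
tool_pos: [0.5902, 0.2268, 0.1359]
tool_rot: [-0.892, -3.012, 0.001]
contact_force: [0.6, -0.8, -1.6]
opening: 0.0377
grip_force: 30.8
```

>>> apply_moves(rows=[-0.002,0,0,0,0,0,-0.003,0,0,0,0,0,-0.004,0,0,0,0,0,-0.005,0,0,0,0,0,-0.005,0,0,0,0,0])

```text
t: 5.65
tool_pos: [0.5929, 0.2252, 0.1365]
tool_rot: [0.892, 3.012, 0.0]
contact_force: [0.2, 0.5, -1.3]
opening: 0.0382
grip_force: 30.8
```

```bash
cat >> h.py <<'E'
def st():
  o=ctrl.get_obs();M=R.from_rotvec(o['tool_rot']).as_matrix();print('t',round(o['t'],2),'q(mm)',(q2(o['tool_pos'])*1000).round(2),'z',(o['tool_pos'][2]*1000).round(2),'F x,y,z(plate)',(o['contact_force'][:2]@ex).round(2),(o['contact_force'][:2]@ey).round(2),o['contact_force'][2].round(2),'yaw',np.degrees(np.arctan2(M[1,1],M[0,1])).round(2),'wt',o['wrist_torque'].round(2),'open',o['opening'].round(4))
E
python3 -c "from h import *;st()"
```

```text
Traceback (most recent call last):
  File "h.py", line 22, in st
    o=ctrl.get_obs();M=R.from_rotvec(o['tool_rot']).as_matrix();print('t',round(o['t'],2),'q(mm)',(q2(o['tool_pos'])*1000).round(2),'z',(o['tool_pos'][2]*1000).round(2),'F x,y,z(plate)',(o['contact_force'][:2]@ex).round(2),(o['contact_force'][:2]@ey).round(2),o['contact_force'][2].round(2),'yaw',np.degrees(np.arctan2(M[1,1],M[0,1])).round(2),'wt',o['wrist_torque'].round(2),'open',o['opening'].round(4))
                                                                                                                                                                                                                                                                                                                                                                                               ^^^^^^^^^^^^^^^^^^
AttributeError: 'float' object has no attribute 'round'
```

>>> apply_moves(rows=[-0.001,0,0,0,0,0,-0.002,0,0,0,0,0,-0.003,0,0,0,0,0,-0.003,0,0,0,0,0])

```text
t: 6.05
tool_pos: [0.5936, 0.2248, 0.1364]
tool_rot: [-0.891, -3.01, -0.0]
contact_force: [-4.0, 1.4, 1.5]
opening: 0.0377
grip_force: 31.2
```

```bash
sed -i "s/o\['opening'\].round(4)/round(float(o['opening']),4)/" h.py
python3 -c "from h import *;st()"
```

```text
t 6.05 q(mm) [  2.34 -55.72] z 136.38 F x,y,z(plate) -0.96 4.14 1.5 yaw 57.01 wt [ 0.41  0.8  -0.04] open 0.0377
```

>>> apply_moves(rows=[0.0008,0,0.001,0,0,0,0.0008,0,0.003,0,0,0,0.0008,0,0.005,0,0,0,0.0008,0,0.006,0,0,0,0.0008,0,0.006,0,0,0])

```text
t: 6.55
tool_pos: [0.5936, 0.225, 0.1333]
tool_rot: [-0.892, -3.011, -0.001]
contact_force: [-7.3, 2.4, 5.8]
opening: 0.0381
grip_force: 31.5
```

```bash
python3 -c "from h import *;st()"
```

```text
t 6.55 q(mm) [  2.5 -55.6] z 133.32 F x,y,z(plate) -1.91 7.4 5.82 yaw 57.01 wt [ 0.48  1.06 -0.08] open 0.0381
```

>>> apply_moves(rows=[0,0,0,0,0,0,0,0,0,0,0,0,0,0,0,0,0,0,0,0,-0.02,0,0,0,0,0,-0.06,0,0,0,0,0,-0.095,0,0,0,0.04,0,-0.1,0,0,0,0.1,-0.002,-0.1,0,0,0,0.15,-0.0042,-0.095,0,0,0,0.1593,-0.0042,-0.08,0,0,0,0.1593,-0.0042,-0.08,0,0,0], grip=0.7)

```text
t: 7.65
tool_pos: [0.5114, 0.2746, 0.18]
tool_rot: [-0.89, -3.012, 0.002]
contact_force: [0.1, 0.3, 0.1]
opening: 0.0595
grip_force: 0.0
```

```bash
cat >> h.py <<'E'
def meas(f,cx):
  X,d=cloud(f);q=q2(X);z=X[...,2];ok=d>0
  for n,zc,y,h,r in (('leg',.04,-.0767,.012,.006),('A',.0385,cx[0],.03,.005),('B',.0385,cx[1],.035,.005),('sp',.084,cx[2],.03,.008)):
    m=ok&(abs(z-zc)<r)&(abs(q[...,0])<.06)&(abs(q[...,1]-y)<h)
    k,l=cv2.connectedComponents(m.astype(np.uint8))
    if k<2: print(n,'none');continue
    m=l==1+np.argmax(np.bincount(l.ravel())[1:])
    r=cv2.minAreaRect((X[m][:,:2]*1000).astype(np.float32));print(n,m.sum(),np.round(r[1],1),round(r[2],2),'q',(q2(np.array(r[0])/1000)*1000).round(1),'z',np.median(z[m]).round(4))
E
python3 - <<'E'
from h import *
st(); snap('wrist','wrist3'); meas('wrist3',(-.002,.097,-.058))
E
```

```text
t 7.65 q(mm) [-0.3  40.34] z 180.0 F x,y,z(plate) 0.32 0.13 0.14 yaw 57.09 wt [-0.01  0.    0.02] open 0.0595
leg 405 [29.4  5.8] 56.06 q [ 39.9 -77.1] z 0.0394
A 4487 [75.1 32.7] 58.49 q [-0.5 -2. ] z 0.0394
B 6296 [75.2 32.1] 60.82 q [ 6.3 96.8] z 0.0393
sp 469 [37.3  4.3] 56.67 q [  2.5 -43. ] z 0.0795
```

View pics/wrist3.png

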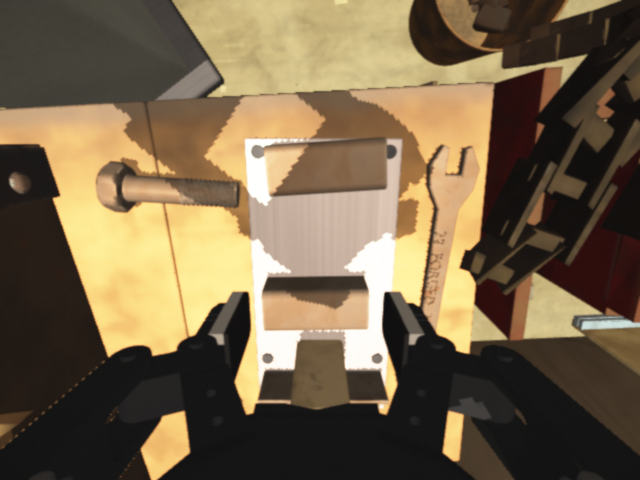

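The block stands upright against the stop at about (320,372), with tube A next to it at (315,305). Next I'll lower the half-closed fingers behind tube A and push.

>>> apply_moves(rows=[0,0,0.03,0,0,0,0,0,0.09,0,0,0,0,0,0.13,0,0,0,0,0,0.1525,0,0,0,0,0,0.1525,0,0,0], grip=0.35)

```text
t: 8.2
tool_pos: [0.512, 0.2734, 0.0872]
tool_rot: [-0.893, -3.009, 0.004]
contact_force: [-1.0, -0.2, 0.5]
opening: 0.0304
grip_force: 0.0
```

>>> apply_moves(rows=[-0.006,0,0,0,0,0,-0.012,0,0,0,0,0,-0.018,0,0,0,0,0,-0.022,0,0,0,0,0,-0.026,0,0,0,0,0,-0.03,0,0,0,0,0,-0.034,0,0,0,0,0,-0.038,0,0,0,0,0,-0.042,0,0,0,0,0,-0.046,0,0,0,0,0,-0.05,0,0,0,0,0])

```text
t: 9.3
tool_pos: [0.5376, 0.258, 0.0892]
tool_rot: [-0.892, -3.012, 0.0]
contact_force: [-3.2, 2.6, 3.3]
opening: 0.03
grip_force: 1.9
```

```bash
python3 -c "from h import *;st()"
```

```text
t 9.3 q(mm) [-0.06  9.35] z 89.15 F x,y,z(plate) 0.39 4.12 3.34 yaw 57.01 wt [0.32 0.41 0.01] open 0.03
```

>>> apply_moves(rows=[-0.003,0,0,0,0,0,-0.006,0,0,0,0,0,-0.008,0,0,0,0,0,-0.01,0,0,0,0,0,-0.0115,0,0,0,0,0,-0.0115,0,0,0,0,0])

```text
t: 9.9
tool_pos: [0.5435, 0.2542, 0.0892]
tool_rot: [0.892, 3.012, -0.0]
contact_force: [-3.4, 1.5, 2.6]
opening: 0.0301
grip_force: 1.2
```

Run:
```python
from h import *
st(); snap('wrist','wrist4'); meas('wrist4',(-.022,.097,-.058))
```

```text
t 9.9 q(mm) [-0.08  2.33] z 89.17 F x,y,z(plate) -0.58 3.61 2.58 yaw 57.01 wt [ 0.17  0.37 -0.  ] open 0.0301
leg none
A 5293 [41.8 46.5] 56.99 q [  0.5 -15.6] z 0.0394
B 23826 [75.6 31.8] 60.71 q [ 6.6 96.8] z 0.0393
sp none
```

>>> apply_moves(rows=[-0.001,0,0,0,0,0,-0.002,0,0,0,0,0,-0.002,0,0,0,0,0])

```text
t: 10.25
tool_pos: [0.5444, 0.2536, 0.0892]
tool_rot: [0.892, 3.012, -0.0]
contact_force: [-2.0, 1.4, 1.4]
opening: 0.0299
grip_force: 1.4
```

>>> apply_moves(rows=[-0.001,0,0,0,0,0,-0.0018,0,0,0,0,0,-0.0018,0,0,0,0,0])

```text
t: 10.55
tool_pos: [0.5449, 0.2533, 0.0891]
tool_rot: [-0.892, -3.011, 0.0]
contact_force: [-4.3, 1.2, 2.9]
opening: 0.03
grip_force: 2.5
```

```bash
python3 -c "from h import *;st()"
```

```text
t 10.55 q(mm) [-0.09  0.68] z 89.15 F x,y,z(plate) -1.3 4.27 2.86 yaw 57.01 wt [0.33 0.66 0.03] open 0.03
```

>>> apply_moves(rows=[-0.001,0,0,0,0,0,-0.002,0,0,0,0,0,-0.002,0,0,0,0,0,-0.002,0,0,0,0,0])

```text
t: 10.95
tool_pos: [0.5451, 0.2532, 0.0892]
tool_rot: [-0.891, -3.009, -0.0]
contact_force: [-8.6, 3.5, 5.3]
opening: 0.0299
grip_force: 4.5
```

```bash
python3 -c "from h import *;st()"
```

```text
t 10.95 q(mm) [-0.06  0.49] z 89.17 F x,y,z(plate) -1.7 9.08 5.32 yaw 57.01 wt [ 0.71  1.19 -0.05] open 0.0299
```

>>> apply_moves(rows=[0.01,0,0,0,0,0,0.035,0,0,0,0,0,0.04,0,-0.05,0,0,0,0.04,0,-0.12,0,0,0,0.03,0.002,-0.168,0,0,0,-0.03,0.0042,-0.168,0,0,0,-0.08,0.0042,-0.168,0,0,0,-0.0935,0.0042,-0.165,0,0,0,-0.0935,0.0042,-0.15,0,0,0,-0.0935,0.0042,-0.15,0,0,0], grip=0.9)

```text
t: 11.95
tool_pos: [0.5928, 0.2242, 0.1765]
tool_rot: [-0.891, -3.009, 0.003]
contact_force: [-0.1, -0.6, -0.1]
opening: 0.0769
grip_force: 0.0
```

Run:
```python
from h import *
st(); tgt(*w2(.0025,-.0556),.1333,57); snap('wrist','wrist5'); meas('wrist5',(-.026,.097,-.058))
```

```text
t 11.95 q(mm) [  1.37 -55.34] z 176.53 F x,y,z(plate) -0.56 -0.27 -0.07 yaw 57.02 wt [-0.06  0.02  0.05] open 0.0769
t 11.95 pos [0.5928 0.2242 0.1765] yang 57.02 F [-0.08 -0.62 -0.07] open 0.07693172137558531
move [-0.0007  0.0021  0.072 ] [-0.002  -0.002   0.0002]
leg 420 [28.2  4.8] 57.33 q [ 40.5 -77. ] z 0.041
A 6000 [75.1 35. ] 57.02 q [ -1.3 -28.3] z 0.0394
B 3058 [75.4 11.4] 58.75 q [ 7.1 85.1] z 0.0388
sp 4199 [38.3 31.9] 57.51 q [  2.5 -58.3] z 0.0856
```

>>> apply_moves(rows=[-0.0007,0.0018,0.03,0,0,0,-0.0007,0.0018,0.055,0,0,0,-0.0007,0.0018,0.071,0,0,0,-0.0007,0.0018,0.071,0,0,0])

```text
t: 12.4
tool_pos: [0.5938, 0.2245, 0.1333]
tool_rot: [-0.89, -3.008, 0.004]
contact_force: [-0.2, -0.1, 0.1]
opening: 0.0769
grip_force: 0.0
```

>>> apply_moves(rows=[0,0,0,0,0,0,0,0,0,0,0,0,0,0,0,0,0,0,0,0,0,0,0,0,0,0,0,0,0,0,0,0,0,0,0,0], grip=0.3, grip_force=25)

```text
t: 13.0
tool_pos: [0.5962, 0.2247, 0.1377]
tool_rot: [0.892, 3.011, 0.001]
contact_force: [-1.7, 0.1, 3.7]
opening: 0.0377
grip_force: 28.4
```

```bash
python3 -c "from h import *;st()"
```

```text
t 13.0 q(mm) [  3.69 -57.88] z 137.69 F x,y,z(plate) -0.82 1.5 3.67 yaw 57.01 wt [-0.13  0.11 -0.02] open 0.0377
```

>>> apply_moves(rows=[0,0,-0.003,0,0,0,0,0,-0.007,0,0,0,0,0,-0.014,0,0,0,0,0,-0.024,0,0,0,0,0,-0.04,0,0,0,0,0,-0.06,0,0,0,0,0,-0.08,0,0,0,0.02,0,-0.085,0,0,0,0.06,-0.002,-0.085,0,0,0,0.1,-0.004,-0.085,0,0,0,0.1133,-0.004,-0.08,0,0,0,0.1133,-0.004,-0.06,0,0,0,0.1133,-0.004,-0.04,0,0,0,0.1133,-0.004,-0.02,0,0,0,0.1133,-0.004,-0.01,0,0,0,0.1133,-0.004,-0.004,0,0,0,0.1133,-0.004,-0.003,0,0,0,0.1133,-0.004,-0.003,0,0,0])

```text
t: 14.8
tool_pos: [0.5377, 0.2596, 0.1385]
tool_rot: [0.893, 3.012, 0.001]
contact_force: [-0.5, -0.9, -1.0]
opening: 0.0378
grip_force: 27.9
```

Run:
```python
from h import *
st();snap('wrist','wrist6'); meas('wrist6',(-.026,.097,.01));snap('top','top6');meas('top6',(-.026,.097,.01))
```

```text
t 14.8 q(mm) [ 1.33 10.14] z 138.48 F x,y,z(plate) -1.04 -0.12 -0.98 yaw 56.99 wt [-0.02  0.02  0.01] open 0.0378
leg 475 [68.2  3.3] 56.49 q [  1.9 -75.5] z 0.0359
A 38 [5.4 9.4] 5.1 q [ 25.8 -39.1] z 0.0391
B 11128 [75.4 32.1] 60.65 q [ 6.5 96.9] z 0.0393
sp 8073 [65.3 32.5] 56.68 q [2.  9.7] z 0.0867
leg none
A 2 [1.7 0. ] -91.03 q [-38.3 -10.1] z 0.0346
B 252 [37.5 31.9] 60.93 q [-12.9  96.6] z 0.0385
sp 1 [0. 0.] 0.0 q [-30.4  17.6] z 0.083
```

View pics/wrist6.png

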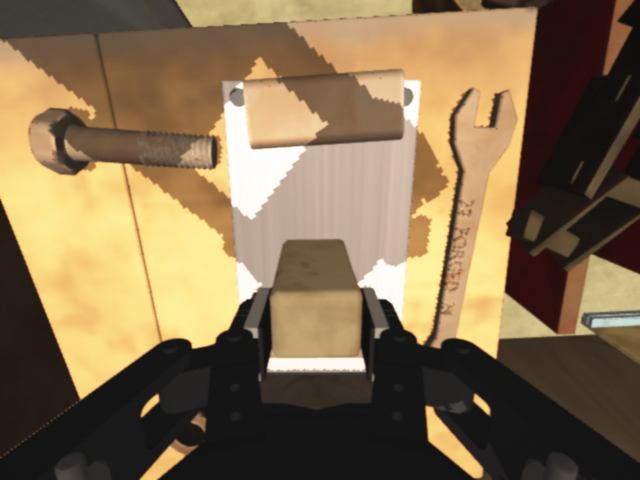

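The block is held square in the gap between the tubes (top at columns 272–362), and tube B at (325,108) hasn't moved. I'll bring it up to tube A and set it down.

>>> apply_moves(rows=[-0.002,0,0,0,0,0,-0.004,0,0,0,0,0,-0.0058,0,0,0,0,0,-0.0058,0,0.001,0,0,0,-0.0058,0,0.002,0,0,0,-0.0058,0,0.002,0,0,0])

```text
t: 15.5
tool_pos: [0.5403, 0.2579, 0.1377]
tool_rot: [0.892, 3.012, 0.0]
contact_force: [-1.9, -0.9, 2.7]
opening: 0.0379
grip_force: 28.2
```

```bash
python3 -c "from h import *;st()"
```

```text
t 15.5 q(mm) [1.29 6.96] z 137.68 F x,y,z(plate) -1.83 1.1 2.75 yaw 57.01 wt [-0.09  0.29  0.01] open 0.0379
```

>>> apply_moves(rows=[0,0,0,0,0,0,0,0,0,0,0,0,0,0,0,0,0,0,0,0,-0.02,0,0,0,0,0,-0.06,0,0,0,0.02,0,-0.085,0,0,0,0.08,0.003,-0.09,0,0,0,0.14,0.006,-0.08,0,0,0,0.2,0.006,-0.06,0,0,0,0.215,0.006,-0.05,0,0,0,0.215,0.006,-0.05,0,0,0,0.215,0.006,-0.05,0,0,0], grip=0.8)

```text
t: 16.7
tool_pos: [0.4348, 0.331, 0.168]
tool_rot: [0.892, 3.011, 0.001]
contact_force: [0.1, 0.6, 1.3]
opening: 0.0683
grip_force: 0.0
```

Run:
```python
from h import *
st(); snap('wrist','wrist7'); meas('wrist7',(-.026,.097,.006))
snap('top','top7');meas('top7',(-.026,.097,.006))
```

```text
t 16.7 q(mm) [  5.6  135.26] z 168.01 F x,y,z(plate) 0.5 0.26 1.26 yaw 57.01 wt [-0.03 -0.04 -0.03] open 0.0683
leg none
A none
B 4982 [75.1 33. ] 60.68 q [ 6.2 97.5] z 0.0394
sp none
leg 165 [99.7  4.7] 57.0 q [  4.2 -76.3] z 0.0401
A 722 [74.7 31.9] 56.85 q [ -2.  -25.3] z 0.0387
B 157 [45.8 20.4] 25.49 q [-18.2  85.4] z 0.0384
sp 443 [38.2 32. ] 57.56 q [-0.6  6.9] z 0.085
```

>>> apply_moves(rows=[0,0,0.03,0,0,0,0,0,0.08,0,0,0,0,0,0.115,0,0,0,0,0,0.1317,0,0,0,0,0,0.1317,0,0,0,0,0,0.1317,0,0,0], grip=0.35)

```text
t: 17.4
tool_pos: [0.4351, 0.3312, 0.0892]
tool_rot: [0.893, 3.011, 0.002]
contact_force: [-0.7, 0.1, -0.4]
opening: 0.0298
grip_force: 0.0
```

>>> apply_moves(rows=[-0.006,0,0,0,0,0,-0.012,0,0,0,0,0,-0.018,0,0,0,0,0,-0.024,0,0,0,0,0,-0.03,0,0,0,0,0,-0.036,0,0,0,0,0,-0.042,0,0,0,0,0,-0.048,0,0,0,0,0,-0.054,0,0,0,0,0,-0.06,0,0,0,0,0,-0.066,0,0,0,0,0,-0.072,0,0,0,0,0,-0.078,0,0,0,0,0,-0.084,0,0,0,0,0,-0.09,0,0,0,0,0,-0.095,0,0,0,0,0,-0.1,0,0,0,0,0,-0.1,0,0,0,0,0])

```text
t: 19.2
tool_pos: [0.4848, 0.298, 0.0881]
tool_rot: [0.892, 3.011, -0.001]
contact_force: [0.7, -0.1, 0.1]
opening: 0.03
grip_force: 0.0
```

Run:
```python
from h import *
st();snap('top','top8');meas('top8',(-.026,.056,.006))
```

```text
t 19.2 q(mm) [ 4.92 75.4 ] z 88.08 F x,y,z(plate) 0.25 -0.63 0.14 yaw 57.0 wt [0.02 0.01 0.06] open 0.03
leg 158 [99.9  4.9] 56.54 q [  4.2 -76.2] z 0.0404
A 700 [74.8 31.7] 56.62 q [ -1.9 -25.3] z 0.0387
B 2 [1.9 0. ] -176.12 q [ 5.1 34. ] z 0.0358
sp 67 [31.1 10.9] 30.83 q [-7.6 -6.8] z 0.0848
```

>>> apply_moves(rows=[-0.003,0,0,0,0,0,-0.006,0,0,0,0,0,-0.009,0,0,0,0,0,-0.0115,0,0,0,0,0,-0.0135,0,0,0,0,0,-0.015,0,0,0,0,0,-0.015,0,0,0,0,0])

```text
t: 19.95
tool_pos: [0.4919, 0.2933, 0.0881]
tool_rot: [0.892, 3.012, -0.0]
contact_force: [-0.5, 0.7, -0.0]
opening: 0.0299
grip_force: 0.2
```

Run:
```python
from h import *
st()
snap('wrist','wrist9'); X,d=cloud('wrist9'); q=q2(X)*1000; z=X[...,2]
m=(d>0)&(abs(z-.0385)<.005)&(abs(q[...,0]-4)<45)&(abs(q[...,1]-42)<25)
for lo in range(-36,44,8):
  s=m&(abs(q[...,0]-lo)<4); print(lo,s.sum(),q[s][:,1].min().round(1) if s.any() else '',q[s][:,1].max().round(1) if s.any() else '')
```

```text
t 19.95 q(mm) [ 4.89 66.89] z 88.11 F x,y,z(plate) 0.35 0.84 -0.03 yaw 57.0 wt [0.02 0.06 0.01] open 0.0299
-36 0  
-28 0  
-20 0  
-12 643 29.9 66.9
-4 1113 27.4 56.3
4 1185 26.4 56.2
12 1139 27.7 56.1
20 936 29.8 66.7
28 112 30.3 42.6
36 0
```

>>> apply_moves(rows=[-0.0008,0,0,0,0,0,-0.0016,0,0,0,0,0,-0.0024,0,0,0,0,0,-0.0028,0,0,0,0,0,-0.0028,0,0,0,0,0])

```text
t: 20.5
tool_pos: [0.493, 0.2928, 0.0882]
tool_rot: [-0.892, -3.012, -0.0]
contact_force: [-2.7, 0.7, 1.0]
opening: 0.0303
grip_force: 1.6
```

```bash
python3 -c "from h import *;st()"
```

```text
t 20.5 q(mm) [ 4.99 65.67] z 88.18 F x,y,z(plate) -0.9 2.68 1.02 yaw 57.01 wt [0.3  0.39 0.  ] open 0.0303
```

>>> apply_moves(rows=[-0.0006,0,0,0,0,0,-0.0012,0,0,0,0,0,-0.0016,0,0,0,0,0,-0.0016,0,0,0,0,0])

```text
t: 20.9
tool_pos: [0.4939, 0.2922, 0.0882]
tool_rot: [-0.892, -3.012, -0.0]
contact_force: [-3.6, 2.3, 1.3]
opening: 0.0299
grip_force: 2.4
```

```bash
python3 -c "from h import *;st()
snap('top','top10');meas('top10',(-.026,.04,.006))"
```

```text
t 20.9 q(mm) [ 4.98 64.55] z 88.19 F x,y,z(plate) 0.03 4.26 1.26 yaw 57.01 wt [ 0.36  0.6  -0.03] open 0.0299
leg 163 [99.6  4.8] 56.82 q [  4.1 -76.3] z 0.0408
A 508 [74.4 31.3] 55.98 q [ -2.2 -26.8] z 0.0386
B 34 [40.1  2.4] 22.98 q [-16.5  32.4] z 0.0386
sp 21 [22.1  2.2] 22.22 q [ 8.6 15.2] z 0.0847
```

>>> apply_moves(rows=[0.003,0,0,0,0,0,0.015,0,0,0,0,0,0.04,0,0,0,0,0,0.045,0,-0.05,0,0,0,0.06,0,-0.13,0,0,0,0.06,0,-0.2,0,0,0,0.06,0,-0.23,0,0,0,0.06,0,-0.23,0,0,0,0.06,0,-0.23,0,0,0], grip=0.9)

```text
t: 21.85
tool_pos: [0.4631, 0.3118, 0.2255]
tool_rot: [-0.891, -3.012, 0.001]
contact_force: [0.5, 1.0, -0.6]
opening: 0.0771
grip_force: 0.0
```

Run:
```python
from h import *
st()
for n in('wrist','top'):
  snap(n,n+'11');meas(n+'11',(-.026,.038,.006))
  X,d=cloud(n+'11'); q=q2(X)*1000; z=X[...,2]
  for lo in (-32,-26,-20,24,30,35):
    s=(d>0)&(abs(z-.0385)<.004)&(abs(q[...,0]-lo)<3); y=q[s][:,1]
    for nm,c in(('A',-26),('B',38)):
      t=y[abs(y-c)<22]; print(n,lo,nm,len(t),(t.min().round(1),t.max().round(1)) if len(t) else '')
```

```text
t 21.85 q(mm) [  4.82 101.08] z 225.53 F x,y,z(plate) 1.1 0.1 -0.58 yaw 57.04 wt [ 0.   -0.01 -0.02] open 0.0771
leg none
A 513 [15.  30.2] 56.52 q [-31.6 -25.7] z 0.0396
B 3274 [75.1 36.5] 57.22 q [ 4.6 35.2] z 0.0394
sp 2128 [38.1 32.4] 57.52 q [-0.1  5.5] z 0.0857
wrist -32 A 199 (np.float64(-40.7), np.float64(-11.3))
wrist -32 B 152 (np.float64(21.3), np.float64(53.0))
wrist -26 A 170 (np.float64(-40.1), np.float64(-10.9))
wrist -26 B 247 (np.float64(21.1), np.float64(53.2))
wrist -20 A 0 
wrist -20 B 253 (np.float64(16.9), np.float64(53.2))
wrist 24 A 177 (np.float64(-40.9), np.float64(-11.1))
wrist 24 B 241 (np.float64(21.3), np.float64(53.1))
wrist 30 A 195 (np.float64(-40.8), np.float64(-11.1))
wrist 30 B 243 (np.float64(21.3), np.float64(53.0))
wrist 35 A 133 (np.float64(-40.8), np.float64(-11.0))
wrist 35 B 241 (np.float64(21.1), np.float64(53.0))
leg 161 [99.6  4.6] 57.04 q [  4.1 -76.4] z 0.0406
A 714 [74.9 31.4] 56.81 q [ -2.  -26.5] z 0.0386
B 230 [54.4 24.1] 26.04 q [-15.7  25.8] z 0.0385
sp 441 [38.2 32.1] 57.12 q [-0.5  5.6] z 0.0848
top -32 A 60 (np.float64(-41.2), np.float64(-11.1))
top -32 B 42 (np.float64(22.5), np.float64(50.1))
top -26 A 59 (np.float64(-41.4), np.float64(-10.7))
top -26 B 46 (np.float64(22.4), np.float64(46.7))
top -20 A 61 (np.float64(-42.0), np.float64(-11.3))
top -20 B 40 (np.float64(20.6), np.float64(42.8))
top 24 A 62 (np.float64(-42.3), np.float64(-11.3))
top 24 B 0 
top 30 A 57 (np.float64(-42.4), np.float64(-11.5))
top 30 B 0 
top 35 A 33 (np.float64(-42.4), np.float64(-11.9))
top 35 B 0
```

Run:
```python
from h import *
tgt(*w2(-.0003,.0057),.165,57.0)
```

```text
t 21.95 pos [0.4626 0.3113 0.2236] yang 57.02 F [ 0.24  0.39 -1.11] open 0.07656255576471589
move [-0.1595 -0.0064  0.0974] [-0.0022 -0.0013  0.0002]
```

>>> apply_moves(rows=[-0.05,-0.003,0.0,0,0,0,-0.11,-0.0064,0.03,0,0,0,-0.15,-0.0064,0.06,0,0,0,-0.1595,-0.0064,0.09,0,0,0,-0.1595,-0.0064,0.0974,0,0,0,-0.1595,-0.0064,0.0974,0,0,0,-0.1595,-0.0064,0.0974,0,0,0,-0.1595,-0.0064,0.0974,0,0,0])

```text
t: 22.75
tool_pos: [0.5421, 0.257, 0.1688]
tool_rot: [0.89, 3.012, 0.001]
contact_force: [-0.5, 0.5, -0.6]
opening: 0.0771
grip_force: 0.0
```

Run:
```python
from h import *
st();tgt(*w2(-.0003,.0057),.136,57.0)
```

```text
t 22.75 q(mm) [1.46 5.04] z 168.77 F x,y,z(plate) 0.16 0.71 -0.61 yaw 57.06 wt [-0.02 -0.02 -0.02] open 0.0771
t 22.75 pos [0.5421 0.257  0.1688] yang 57.06 F [-0.51  0.52 -0.61] open 0.07714015439355165
move [ 0.0011 -0.003   0.0546] [0.0008 0.0006 0.0007]
```

>>> apply_moves(rows=[0.0011,-0.003,0.02,0,0,0,0.0011,-0.003,0.04,0,0,0,0.0011,-0.003,0.0546,0,0,0,0.0011,-0.003,0.0546,0,0,0,0.0011,-0.003,0.0546,0,0,0,0.0011,-0.003,0.0546,0,0,0,0.0011,-0.003,0.0546,0,0,0,0.0011,-0.003,0.0546,0,0,0])

```text
t: 23.55
tool_pos: [0.5408, 0.2553, 0.1356]
tool_rot: [0.892, 3.012, 0.001]
contact_force: [-0.5, -0.3, 0.4]
opening: 0.0771
grip_force: 0.0
```

>>> apply_moves(rows=[0,0,0,0,0,0,0,0,0,0,0,0,0,0,0,0,0,0,0,0,0,0,0,0,0,0,0,0,0,0,0,0,0,0,0,0,0,0,0,0,0,0], grip=0.3, grip_force=22)

```text
t: 24.25
tool_pos: [0.5406, 0.2553, 0.1352]
tool_rot: [0.892, 3.012, 0.0]
contact_force: [0.6, 0.3, 2.0]
opening: 0.0381
grip_force: 22.9
```

```bash
python3 -c "from h import *;st();snap('top','top12');meas('top12',(-.026,.04,.006))"
```

```text
t 24.25 q(mm) [-0.74  5.35] z 135.2 F x,y,z(plate) 0.61 -0.37 2.0 yaw 57.01 wt [0.06 0.07 0.01] open 0.0381
leg none
A none
B 329 [47.6 31.9] 57.24 q [-9.6 37.9] z 0.0385
sp none
```

>>> apply_moves(rows=[0,0,-0.002,0,0,0,0,0,-0.005,0,0,0,0,0,-0.009,0,0,0,0,0,-0.014,0,0,0,0,0,-0.02,0,0,0,0,0,-0.027,0,0,0,0,0,-0.034,0,0,0,0,0,-0.042,0,0,0,0,0,-0.052,0,0,0,0,0,-0.065,0,0,0,0,0,-0.085,0,0,0,0,0,-0.105,0,0,0,0,0,-0.11,0,0,0,0,0,-0.11,0,0,0])

```text
t: 25.7
tool_pos: [0.5411, 0.2554, 0.2024]
tool_rot: [0.891, 3.01, 0.002]
contact_force: [0.9, 0.0, -0.9]
opening: 0.0375
grip_force: 22.7
```

Run:
```python
from h import *
st();tgt(*w2(-.09,.006),.2,-29.5)
snap('top','top13');meas('top13',(-.026,.038,.2))
```

```text
t 25.7 q(mm) [-0.4   5.04] z 202.45 F x,y,z(plate) 0.52 -0.74 -0.86 yaw 57.01 wt [-0.01  0.05 -0.04] open 0.0375
t 25.7 pos [0.5411 0.2554 0.2024] yang 57.01 F [ 0.91  0.04 -0.86] open 0.037514216362169846
move [ 0.0011 -0.1494  0.0038] [ 1.600e-03 -2.000e-04  9.612e-01]
leg none
A 6 [2.4 5.1] 63.69 q [-38.  -24.2] z 0.0385
B 434 [59.2 31.4] 56.98 q [-3.7 38.1] z 0.0386
sp none
```

>>> apply_moves(rows=[0,-0.02,0,0,0,0.05,0,-0.05,0,0,0,0.14,0,-0.08,0,0,0,0.23,0,-0.11,0,0,0,0.32,0,-0.135,0,0,0,0.41,0.001,-0.1494,0,0,0,0.5,0.001,-0.1494,0,0,0,0.59,0.001,-0.1494,0,0,0,0.68,0.001,-0.1494,0,0,0,0.77,0.001,-0.1494,0,0,0,0.86,0.001,-0.1494,0,0,0,0.93,0.001,-0.1494,0,0,0,0.961,0.001,-0.1494,0,0,0,0.961,0.001,-0.1494,0,0,0,0.961,0.001,-0.1494,0,0,0,0.961])

```text
t: 27.25
tool_pos: [0.491, 0.1803, 0.2007]
tool_rot: [-2.713, -1.584, 0.001]
contact_force: [0.8, -0.1, -0.8]
opening: 0.0378
grip_force: 22.7
```

Run:
```python
from h import *
st();tgt(*w2(-.09,.006),.1305,-29.5)
for n in('top','wrist'):
  snap(n,n+'14');print(n);meas(n+'14',(-.026,.038,.2))
  X,d=cloud(n+'14'); q=q2(X)*1000; z=X[...,2]
  for lo in (-30,-15,0,15,30):
    s=(d>0)&(abs(z-.0385)<.005)&(abs(q[...,0]-lo)<5); y=q[s][:,1]
    print(lo,[(len(t),round(float(t.min()),1),round(float(t.max()),1)) for c in(-78,-26,38) if len(t:=y[abs(y-c)<(6 if c<-70 else 25)])])
im=cv2.imread('pics/top14.png');cv2.imwrite('pics/t14c.png',cv2.resize(im[150:310,225:385],None,fx=3.7,fy=3.7,interpolation=cv2.INTER_CUBIC))
```

```text
t 27.25 q(mm) [-90.62   6.4 ] z 200.69 F x,y,z(plate) 0.36 -0.72 -0.83 yaw -29.44 wt [-0.03 -0.01 -0.01] open 0.0378
t 27.25 pos [0.491  0.1803 0.2007] yang -29.44 F [ 0.8  -0.08 -0.83] open 0.03784079202873165
move [0.001  0.0008 0.117 ] [-0.0003  0.0003  0.0007]
top
leg 160 [99.9  4.7] 56.84 q [  4.3 -76.4] z 0.0403
A 398 [58.4 31.6] 57.62 q [  6.2 -26.8] z 0.0386
B 642 [74.1 31.6] 56.69 q [ 4.7 37.8] z 0.0386
sp none
-30 [(15, -78.3, -74.3), (18, 44.8, 53.5)]
-15 [(17, -78.6, -74.1), (28, -42.4, -31.1), (70, 29.2, 53.3)]
0 [(18, -78.3, -74.1), (50, -42.6, -24.5), (104, 22.0, 53.6)]
15 [(16, -78.4, -74.1), (101, -42.4, -11.0), (106, 22.1, 53.5)]
30 [(17, -78.7, -74.2), (102, -42.4, -10.9), (103, 21.8, 53.4)]
wrist
leg 1746 [100.5   5.4] 57.27 q [  5.3 -76.9] z 0.041
A 5924 [75.3 32. ] 56.97 q [ -1.1 -27. ] z 0.0393
B 6146 [75.2 32.2] 56.98 q [ 5.1 37.2] z 0.0393
sp none
-30 [(158, -79.3, -74.2), (701, -42.9, -11.0), (538, 21.5, 52.9)]
-15 [(166, -79.5, -74.3), (749, -42.9, -11.0), (757, 21.4, 53.0)]
0 [(172, -79.4, -74.4), (795, -42.9, -11.0), (805, 21.3, 53.3)]
15 [(184, -79.4, -74.5), (839, -42.9, -11.2), (842, 21.1, 52.3)]
30 [(197, -79.5, -74.5), (882, -43.1, -11.2), (906, 21.0, 52.4)]
```

View pics/wrist14.png

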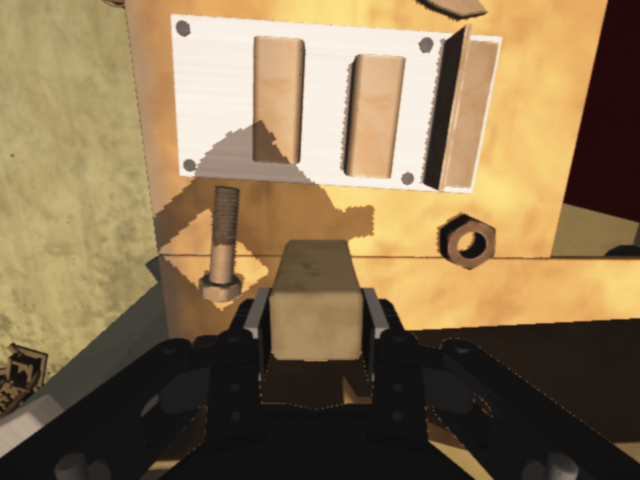

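The plate view shows the tubes at (279,99) and (376,116), parallel to the stop. Both gaps measure 32 mm to within about 0.5 mm, and the bolt and nut are untouched. Next I'll stand the block on the bench.

>>> apply_moves(rows=[0.001,0.001,0.03,0,0,0,0.001,0.001,0.07,0,0,0,0.001,0.001,0.1,0,0,0,0.001,0.001,0.112,0,0,0,0.001,0.001,0.116,0,0,0,0.001,0.001,0.118,0,0,0,0.001,0.001,0.12,0,0,0,0.001,0.001,0.12,0,0,0,0.001,0.001,0.12,0,0,0])

```text
t: 28.25
tool_pos: [0.4924, 0.1807, 0.1297]
tool_rot: [2.713, 1.583, 0.002]
contact_force: [-0.1, -1.3, -1.4]
opening: 0.038
grip_force: 22.7
```

```bash
python3 -c "from h import *;st()"
```

```text
t 28.25 q(mm) [-89.57   5.43] z 129.74 F x,y,z(plate) -1.18 -0.61 -1.38 yaw -29.48 wt [ 0.04  0.04 -0.03] open 0.038
```

>>> apply_moves(rows=[0,0,0.001,0,0,0,0,0,0.002,0,0,0,0,0,0.002,0,0,0,0,0,0.002,0,0,0])

```text
t: 28.65
tool_pos: [0.4925, 0.1807, 0.1292]
tool_rot: [2.713, 1.583, 0.001]
contact_force: [-2.0, -0.6, 5.1]
opening: 0.0381
grip_force: 23.4
```

>>> apply_moves(rows=[0,0,0,0,0,0,0,0,0,0,0,0,0,0,0,0,0,0,0,0,0,0,0,0,0,0,0,0,0,0,0,0,-0.02,0,0,0,0,0,-0.06,0,0,0,0,0,-0.11,0,0,0,0,0,-0.17,0,0,0,0,0,-0.2,0,0,0,0,0,-0.2,0,0,0,0,0,-0.2,0,0,0], grip=0.9)

```text
t: 29.85
tool_pos: [0.4919, 0.1806, 0.248]
tool_rot: [2.713, 1.583, 0.001]
contact_force: [0.0, 0.5, -0.3]
opening: 0.0769
grip_force: 0.0
```

Run:
```python
from h import *
st()
snap('wrist','wrist15');meas('wrist15',(-.026,.038,.2))
X,d=cloud('wrist15');q=q2(X)*1000;z=X[...,2]
m=(d>0)&(abs(z-.078)<.01)&(np.hypot(q[...,0]+90,q[...,1]-5)<45)
r=cv2.minAreaRect(q[m].astype(np.float32));print('block',r,np.median(z[m]),z[m].std())
```

```text
t 29.85 q(mm) [-89.9    5.77] z 248.02 F x,y,z(plate) 0.42 0.25 -0.28 yaw -29.48 wt [ 0.06  0.   -0.  ] open 0.0769
leg 1094 [99.6  5. ] 57.02 q [  5.  -76.8] z 0.0411
A 4053 [75.3 32.2] 57.1 q [ -1.1 -27.1] z 0.0393
B 4172 [75.  32.1] 57.02 q [ 5.  37.2] z 0.0393
sp none
block ((-87.8608627319336, 5.040375709533691), (32.124332427978516, 37.451690673828125), 4.295185565948486) 0.0795301356619659 0.001979900428575623
```

View pics/wrist15.png

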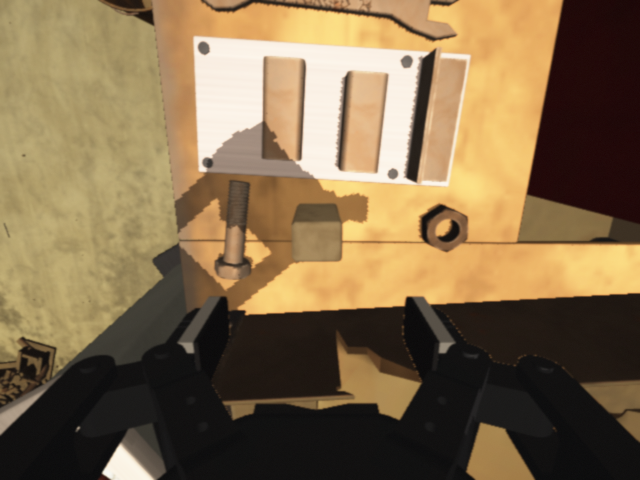

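The block stands upright on the bench at (317,233), about 17 mm clear of the plate. Both tubes are square to the stop within about 0.1°, and the bolt, nut and wrench are undisturbed, so I'm handing in.

```bash
python3 -c "from h import *;print(ctrl.finish_job())"
```

```text
the job is handed in; nothing more can be done
None
```

I handed the job in at about 30 s. Both tubes are square to the stop within about 0.1°; the gap between them measures 32 mm and the gap at the stop about 31.2–31.6 mm, slightly short because pushing the second tube up moved the first about 1 mm. The block stands upright on the bench, clear of the plate, and the bolt, nut and wrench look untouched in the last picture.

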